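# Stack the check weights on the shop scale's arbor

## Task

Check the shop scale: thread all three steel ring weights onto the upright arbor on its platform, the largest first, then the middle one, then the smallest on top. The arbor is loose in its seat, so feel for it, and its sprung leaves grip the rings: push each one down until it is fully home with no gap under it before fetching the next, but gently: never load the scale with more than 30 N. Leave the bottle, the jar and the onion alone.

Things in the scene. Friction and masses are not known exactly. Their poses are not given: they have to be found in the camera images.
- large: Largest ring weight: plain steel ring, outer diameter 60 mm, bore 20 mm, 22 mm thick, about 0.42 kg, lying flat on the counter. Origin at the centre of its underside, z up along the bore.
- medium: Middle ring weight: plain steel ring, outer diameter 48 mm, bore 20 mm, 17 mm thick, about 0.19 kg, lying flat on the counter. Origin at the centre of its underside, z up along the bore.
- small: Smallest ring weight: plain steel ring, outer diameter 38 mm, bore 20 mm, 14 mm thick, about 0.085 kg, lying flat on the counter. Origin at the centre of its underside, z up along the bore.
- scale: Grey counter scale, fixed on levelling feet, so that its height differs by up to 10 mm from time to time; housing 200 x 170 mm, x along its longer side, origin under its centre. Its steel platform is 56 mm above the origin. In the middle the arbor stands on a dark round seat, 72 mm wide, its top 60 mm above the origin (60 to 70 mm above the counter).
- platform (a joint): The scale's platform, on its stiff load cell: how far it has sunk with seat and arbor under the load on it, in m, 1 mm for 30 N; 0 empty. More than 30 N of downward load (1 mm), weights and push together, damages the scale. The three weights alone make about 7 N.
- arbor_foot (a point): Middle of the seat's top, on the platform; z up. Rings fully home have their undersides at 0 (large), 22 mm (middle) and 39 mm (small) above it. The arbor is loose in the seat: it stands upright but up to 4 mm off this point in x and in y, where it was left, and slides sideways under about 6 N. Its true place is not measured: feel for it.
- arbor_tip_nominal (a point): 66 mm above arbor_foot, where the middle of the arbor's flat top would be if the arbor were centred. Arbor: 18 mm diameter (1 mm clearance to the bores all round), edge hardly rounded; three pairs of sprung leaves on its +y and -y sides, 2 to 20, 24 to 37 and 40 to 53 mm up, 22 mm over a pair. Passing a pair takes up to 15 N; a ring let go on them can stay up with a gap.
- sauce_bottle: Bystander: amber glass sauce bottle with a red cap, 56 mm in diameter, 170 mm tall; origin at the centre of its underside.
- spice_jar: Bystander: glass jar with a yellow lid, 64 mm in diameter, 90 mm tall; origin at the centre of its underside.
- onion: Bystander: an onion, 74 mm in diameter, 78 mm tall; origin at the centre of its underside.
Mind the look-alikes: they are no part of the job. What is shaped like the large but green or pink is not meant.

How it is judged (in metres and radians):
On the way, in this order (a step that is already met when the one before it is completed fails the run):
1. the large ring is fully home on the seat, the other two not yet on the arbor (horizontal distance between large and arbor_foot below 0.007 m and z of large in the frame of arbor_foot between -0.003 and 0.0015 m and angle between large's own z axis and vertical below 0.06 rad and horizontal distance between each of medium, small and arbor_foot above 0.05 m), for 0.2 s.
2. the middle ring is fully home on the large one, the small one not yet on the arbor (horizontal distance between each of large, medium and arbor_foot below 0.007 m and z of large in the frame of arbor_foot between -0.003 and 0.0015 m and angle between each of large, medium's own z axis and vertical below 0.06 rad and z of medium in the frame of arbor_foot between 0.019 and 0.0235 m and horizontal distance between small and arbor_foot above 0.05 m), for 0.2 s.
At the end, for the whole second after the job is handed in: All three rings are on the arbor (centres within 7 mm of arbor_foot, as the arbor is loose, tilt under 0.06 rad) and at rest, the large one's underside at 0, the middle one's at 22 and the small one's at 39 mm above the seat, each not more than 1.5 mm too high (nor 3 mm too low) (horizontal distance between each of large, medium, small and arbor_foot below 0.007 m and z of large in the frame of arbor_foot between -0.003 and 0.0015 m and angle between each of large, medium, small's own z axis and vertical below 0.06 rad and z of medium in the frame of arbor_foot between 0.019 and 0.0235 m and z of small in the frame of arbor_foot between 0.036 and 0.0405 m and linear speed of each of large, medium, small below 0.01 m/s); the robot touches nothing.
It fails at once if the scale is loaded with more than 30 N (value of joint platform above 0.001 m).
It fails at once if the sauce bottle is moved by more than 20 mm (distance of sauce_bottle from where it was at the start of the episode above 0.02 m).
It fails at once if the spice jar is moved by more than 20 mm (distance of spice_jar from where it was at the start of the episode above 0.02 m).
It fails at once if the onion is moved by more than 20 mm (distance of onion from where it was at the start of the episode above 0.02 m).
It also fails if it takes over 72 s, if anything falls off the work surface, if the arm or the gripper's body presses on something with over 40 N, if the wrist force passes 120 N, or if a joint passes its speed limit or range.

## Robot

A 6-joint arm with a two-finger parallel gripper is mounted at the origin on the work surface. World frame = base frame: x ahead of the robot, y to its left, z up, the work surface at z = 0. Lengths are in mm, angles in degrees, forces in N, time in s.
With the tool pointing down it reaches from about 350 to 850 mm from the base axis. Payload 8.1 kg.
Tool frame: the origin (TCP) lies between the finger pads; the fingertips stand 17 mm ahead of it and the grasp point (between the pads) lies 2 mm behind it; z points along the fingers, y is the line along which they close (so a half turn about z gives the same grasp; the last joint's range is limited). The gripper opens to 85 mm and grips with 20 to 120 N. Pads are 22 mm wide; open, the fingers measure 114 mm over their backs; the gripper's body (76 mm by 85 mm) begins 54 mm behind the grasp point. The pads swing forward as they close: fully open they stand 13 mm farther back than shut.
Start: joints at [63.805, 7.471, 85.268, -0, 87.261, -4.893], TCP at [217.955, 559.018, 248.292] pointing down, gripper open.
Joint ranges: [-169.43, 169.43], [-51.17, 129.36], [1.28, 143.12], [-76.62, 256.62], [0, 156.53], [-152.29, 152.29]. Speed limits (degrees/s): [136.94, 136.94, 159.86, 180, 180, 180].

## Interface

Orientations are given as [roll, pitch, yaw] about the fixed x, y, z axes, in that order (R = Rz(yaw) Ry(pitch) Rx(roll)).
In Python, from bench import sense, snapshot, hand_in, trace, place_of gives the robot as it stands.
- The arm moves only by the shell command python3 -m handwheel 'ROWS' [FORCE]. ROWS is JSON, a list of rows, each a list of 7 numbers: the opening, from -1 (shut) to 1 (fully open), then the shift along the tool's x, y, z in cm, then the turn, a rotation vector about the tool's x, y, z in rad. A call has 1 to 12 rows; each row shifts and turns the commanded pose from where the row before left it, along the tool's axes as they then stand; what a row does not reach is not made up. A row lasts 1/12 s, in which the tool goes at most 41.7 mm and 7.16 degrees, less where a joint would pass 70% of its speed; a pose out of reach is approached as far as the arm can. A call with a gripper value outside its range is refused whole. The fingers move at their own pace and stop on an object; FORCE is the grip in N (left out, the last holds). Time passes only in rows, so rows that do not move let the fingers close. It gives the time, the measured TCP pose, the force, the opening and the grip force at its end, in the units of the state.
- sense(): the state, without advancing time (a new reading comes with each control period).
- snapshot(name): name is "scene" or "top" or "wrist"; returns a dict with "image" (480x640x3 uint8, red, green, blue), "intrinsics" (3x3 intrinsics, pixels), "R" (3x3) and "t" (3): a world point X has camera coordinates R X + t. Camera axes: x right, y down, z forward; pixel columns grow to the right and rows downward; lengths in mm; the calibration is good to about 2 mm. A picture is of the moment at which its call begins. There is no depth.
- hand_in(): hands the job in; it is judged then, once.
Trained networks look in a picture, given as the dict that the camera call returned (one of the last four; its "shot" number tells which), for a name from the list of things; names that differ only in an ending like _2 or _b are one class to them, and where a whole thing is asked for, a point or a joint stands for the part that bears it (a point fixed in the world has none). Each returns a list of dicts, best first, with "conf" (0 to 1); they miss things now and then, are a little off and sometimes report something else, mostly with a low value. They report only what shows in the picture. A call takes as long as a camera call. They do not tell look-alikes from the thing itself.
- trace(picture, query): "pixels" (480x640 bool, what is visible of it).
- place_of(picture, query): "location" ([x, y, z] in mm, in world coordinates, good to about 4 mm: a listed point, or the origin of a listed thing).
The state is a dict: "time": time; "joint_pos": joint angles; "qd": joint speeds; "joint_efforts": joint torques, N m; "tool_pos": TCP position; "tcp_rot": TCP orientation; "ft_force": force on the tool from outside, world axes, zero at the start; "wrist_torque": the same for the moment, N m; "finger_gap": finger opening in mm; "grip_force": force on a finger pad.
Only numpy, scipy, OpenCV 4.12 (cv2) and the standard library are available. Lean on these libraries where they do the work, as an engineer would, in place of code of your own. Each camera call takes 0.05 s, during which the arm holds its last target. There are 200 camera calls.

## Working session

There is one attempt and no reset: what is moved stays moved. The work goes in short steps, Python scripts to look and compute and a shell command to move; the robot and the scene stay as the last step left them, time stands still between calls to the robot, and variables do not carry over. Pictures are saved under pics/ and viewed, at most 10 in all, crops included, and the job is handed in when it is done.

```bash
mkdir -p pics; python3 - <<'E'
from bench import *
import cv2
s=sense();print({k:s[k] for k in('tool_pos','tcp_rot','ft_force','finger_gap')})
for n in("scene","top"):
    p=snapshot(n);cv2.imwrite(f"pics/{n}0.png",p["image"][:,:,::-1])
    print(n,[ -p["R"].T@p["t"] ] if hasattr(p["R"],'T') else p["R"])
    for q in("large","medium","small","scale","arbor_foot","arbor_tip_nominal","sauce_bottle","spice_jar","onion"):
        print(q,[([round(float(v)) for v in d["location"]],round(d["conf"],2)) for d in place_of(p,q)[:4]])
E
```

```text
{'tool_pos': array([217.73676698, 558.57442601, 247.27086144]), 'tcp_rot': array([-1.79899935e+02, -8.25410978e-03,  1.58696225e+02]), 'ft_force': array([0.63415005, 0.83772514, 0.83112095]), 'finger_gap': 85.40808226114204}
scene [array([1151.48136302,  872.74885275,  813.74022829])]
large [([614, 165, -5], 0.9), ([731, 194, -1], 0.81), ([616, 268, 0], 0.59)]
medium [([547, 361, -1], 0.82)]
small [([441, 281, 4], 0.47)]
scale [([559, -115, 2], 0.96), ([558, -117, 132], 0.29)]
arbor_foot [([559, -116, 70], 0.73), ([557, -117, 132], 0.4)]
arbor_tip_nominal [([555, -117, 135], 0.82)]
sauce_bottle [([778, 59, 0], 0.68)]
spice_jar [([453, -419, 1], 0.6)]
onion [([643, -382, -3], 0.86)]
top [array([ 454.33534588,   -5.32296096, 1223.95280567])]
large [([618, 166, 1], 0.83), ([734, 198, -4], 0.83), ([617, 270, -2], 0.55)]
medium [([546, 362, 1], 0.8)]
small [([449, -418, 0], 0.64), ([441, 277, 1], 0.45)]
scale [([558, -116, 3], 0.68)]
arbor_foot [([557, -120, 63], 0.95)]
arbor_tip_nominal [([559, -121, 132], 0.83)]
sauce_bottle [([782, 60, 1], 0.84), ([559, -120, 68], 0.59), ([445, 279, -1], 0.21)]
spice_jar [([452, -415, 1], 0.72)]
onion [([639, -380, -4], 0.6)]
```

```bash
ls; python3 -m handwheel --help | head -20
```

```text
picsinvalid input: not JSON, or not a number
```

View pics/top0.png

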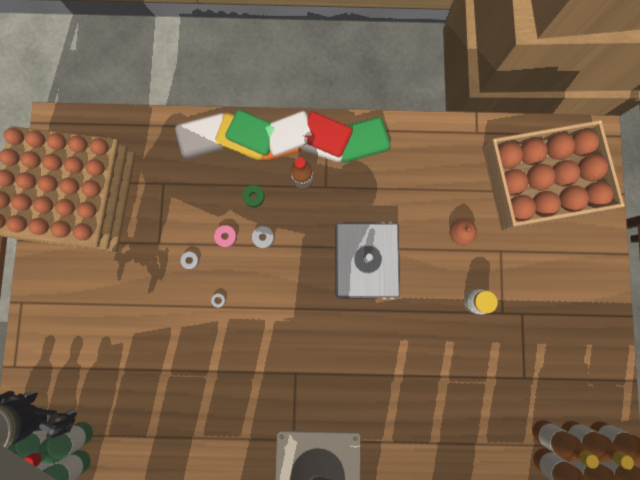

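View pics/scene0.png

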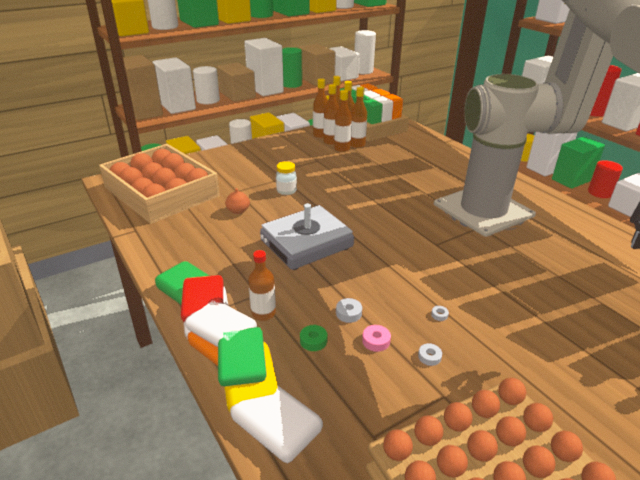

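Top view: the steel large ring is at (262,237). The pink look-alike is at (225,236) and the green one at (253,196). The medium ring is at (189,260), the small ring at (218,300), and the arbor at (369,258) on the scale. In the scene view the scale is clear of the other objects.

```bash
cat > h.py <<'E'
from bench import *
import numpy as np,cv2
from scipy.spatial.transform import Rotation as Ro
def st():
    s=sense();print('t',round(s['time'],2),'p',np.round(s['tool_pos'],2),'r',np.round(s['tcp_rot'],2),'F',np.round(s['ft_force'],1),'M',np.round(s['wrist_torque'],2),'gap',round(s['finger_gap'],2),'grip',np.round(s['grip_force'],1))
    return s
def to(x,y,z):
    s=sense();R=Ro.from_euler('xyz',s['tcp_rot'],degrees=True).as_matrix()
    d=R.T@(np.array([x,y,z])-s['tool_pos'])/10;print('cm',np.round(d,3),'norm',round(np.linalg.norm(d),2))
def ray(p,uv,z):
    K=np.array(p['intrinsics']);R=np.array(p['R']);c=-R.T@np.array(p['t']);d=R.T@np.linalg.solve(K,[*uv,1]);return c+d*(z-c[2])/d[2]
def ell(p,q,z,near):  # centre of outer contour on plane z, nearest to a place
    out=[]
    for m in trace(p,q):
        c=max(cv2.findContours(m['pixels'].astype('uint8'),cv2.RETR_EXTERNAL,cv2.CHAIN_APPROX_NONE)[0],key=len)
        w=np.array([ray(p,u,z)[:2] for u in c[:,0,:]],'f4');(a,r)=cv2.minEnclosingCircle(w)
        out.append((round(m['conf'],2),np.round(a,1),round(r,1)))
    return sorted(out,key=lambda o:np.hypot(*(o[1]-near)))[:2]
E
python3 -m handwheel '[[1,0,0,0,0,0,-0.124],[1,0,0,0,0,0,-0.124],[1,0,0,0,0,0,-0.124],[1,-2.9,-2.8,0,0,0,0],[1,-2.9,-2.8,0,0,0,0],[1,-2.9,-2.8,0,0,0,0],[1,-2.9,-2.8,0,0,0,0],[1,-2.9,-2.8,0,0,0,0],[1,-2.9,-2.8,0,0,0,0],[1,-2.9,-2.8,0,0,0,0],[1,-2.9,-2.8,0,0,0,0],[1,-2.9,-2.8,0,0,0,0]]' 120
python3 -m handwheel '[[1,-2.9,-2.8,0,0,0,0],[1,-2.9,-2.8,0,0,0,0],[1,-2.9,-2.8,1,0,0,0],[1,-2.5,-2.8,2,0,0,0],[1,0,0,0,0,0,0]]'
python3 - <<'E'
from h import *
st()
p=snapshot("wrist");cv2.imwrite("pics/w1.png",p["image"][:,:,::-1])
for d in place_of(p,"large"):print(d)
print(ell(p,"large",22,(616,166)))
t=snapshot("top")
print(ell(t,"large",22,(616,166)),ell(t,"medium",17,(546,361)),ell(t,"small",14,(441,279)))
to(616,167,60)
E
```

```text
time: 2.0
tool_pos: [480.2, 305.5, 248.6]
tcp_rot: [180.0, 0.0, -180.0]
ft_force: [0.8, 1.3, 0.2]
finger_gap: 85.1
grip_force: 0.0
time: 2.42
tool_pos: [592.7, 189.6, 214.4]
tcp_rot: [-179.8, -0.2, 179.7]
ft_force: [-0.5, 0.9, -0.5]
finger_gap: 85.3
grip_force: 0.0
t 2.42 p [592.67 189.57 214.4 ] r [-179.81   -0.19  179.71] F [-0.5  0.9 -0.5] M [ 0.02  0.   -0.02] gap 85.31 grip 0.0
{'location': [731.6, 197.6, -0.7], 'conf': 0.72}
{'location': [614.2, 269.1, -0.8], 'conf': 0.64}
{'location': [616.8, 165.5, -1.3], 'conf': 0.55}
[(0.79, array([615.4, 167.2]), 31.5), (0.76, array([616.7, 266. ]), 33.0)]
[(0.67, array([613.5, 163.5]), 31.0), (0.91, array([730. , 196.1]), 32.0)] [(0.72, array([548.7, 362.8]), 25.1)] [(0.45, array([441.7, 279.7]), 18.9)]
cm [-2.539 -3.011 15.986] norm 16.46
```

```bash
python3 -m handwheel '[[1,-1.15,-1.2,3,0,0,0],[1,-1.15,-1.2,3.5,0,0,0],[1,0,0,4,0,0,0],[1,0,0,4,0,0,0],[1,0,0,3,0,0,0],[1,0,0,1.5,0,0,0],[1,0,0,0.5,0,0,0],[1,0,0,0,0,0,0]]'
```

```text
time: 3.43
tool_pos: [613.0, 172.3, 23.5]
tcp_rot: [-180.0, -0.1, -179.9]
ft_force: [-0.2, -0.8, 0.1]
finger_gap: 85.5
grip_force: 0.0
```

```bash
python3 -m handwheel '[[1,-0.25,-0.6,0.5,0,0,0],[1,0,0,0.5,0,0,0],[1,0,0,0,0,0,0]]'; python3 -c "
from h import *
st()"
```

```text
time: 3.68
tool_pos: [617.3, 165.5, 15.0]
tcp_rot: [180.0, 0.1, 180.0]
ft_force: [-0.3, -0.2, -0.3]
finger_gap: 85.5
grip_force: 0.0
t 3.68 p [617.3  165.49  14.99] r [1.7998e+02 1.4000e-01 1.7999e+02] F [-0.3 -0.2 -0.3] M [0.   0.03 0.01] gap 85.46 grip 0.0
```

```bash
python3 -m handwheel '[[-1,0,0,0,0,0,0],[-1,0,0,0,0,0,0],[-1,0,0,0,0,0,0],[-1,0,0,0,0,0,0],[-1,0,0,0,0,0,0]]' 25;  python3 -m handwheel '[[1,0,0,0,0,0,0],[1,0,0,0,0,0,0],[1,0,0,0,0,0,0]]'
```

```text
time: 4.1
tool_pos: [616.7, 165.6, 15.0]
tcp_rot: [-180.0, 0.1, -180.0]
ft_force: [-2.0, -1.8, 5.9]
finger_gap: 59.6
grip_force: 26.6
time: 4.35
tool_pos: [616.0, 165.8, 13.7]
tcp_rot: [180.0, 0.0, -180.0]
ft_force: [-0.1, -0.0, 0.4]
finger_gap: 85.4
grip_force: 0.0
```

```bash
python3 -m handwheel '[[1,0,0,0,0,0,0.121],[1,0,0,0,0,0,0.121],[1,0,0,0,0,0,0.121],[1,0,0,0,0,0,0.121],[1,0,0,0,0,0,0.121],[1,0,0,0,0,0,0.121],[1,0,0,0,0,0,0.121],[1,0,0,0,0,0,0.121],[1,0,0,0,0,0,0.121],[1,0,0,0,0,0,0.121],[1,0,0,0,0,0,0.121],[1,0,0,0,0,0,0.121]]';  python3 -m handwheel '[[1,0,0,-0.2,0,0,0.119],[1,0,0,0,0,0,0],[-1,0,0,0,0,0,0],[-1,0,0,0,0,0,0],[-1,0,0,0,0,0,0],[-1,0,0,0,0,0,0],[-1,0,0,0,0,0,0]]' 60;python3 -c "
from h import *
st()"
```

```text
time: 5.35
tool_pos: [615.9, 165.7, 13.5]
tcp_rot: [-180.0, -0.0, 96.5]
ft_force: [-0.5, -0.5, -0.5]
finger_gap: 85.4
grip_force: 0.0
time: 5.93
tool_pos: [616.5, 165.8, 16.4]
tcp_rot: [179.9, -0.0, 90.1]
ft_force: [-1.2, -0.4, 4.9]
finger_gap: 57.5
grip_force: 65.6
t 5.93 p [616.55 165.8   16.38] r [ 1.7994e+02 -1.0000e-02  9.0100e+01] F [-1.2 -0.4  4.9] M [0.02 0.24 0.02] gap 57.5 grip 65.6
```

```bash
python3 -m handwheel '[[1,0,0,0,0,0,0],[1,0,0,0,0,0,0],[1,0,0,-4,0,0,0],[1,0,0,-4,0,0,0],[1,0,0,-4,0,0,0],[1,-1,0,-4,0,0,0],[1,-4,-0.8,0,0,0,0],[1,-4,-0.8,0,0,0,0],[1,-4,-0.8,0,0,0,0],[1,-4,-0.8,0,0,0,0],[1,-4,-0.8,0,0,0,0],[1,-4,-0.8,0,0,0,0]]'; python3 -m handwheel '[[1,-3.4,-0.8,0,0,0,0],[1,0,0,0,0,0,0],[1,0,0,0,0,0,0]]' 20; python3 - <<'E'
from h import *
st()
p=snapshot("wrist");cv2.imwrite("pics/w2.png",p["image"][:,:,::-1])
for n in("wrist","top","scene"):
    if n!="wrist":p=snapshot(n)
    for q in("arbor_foot","arbor_tip_nominal"):
        print(n,q,[(d['location'],round(d['conf'],2)) for d in place_of(p,q)[:2]])
E
```

```text
time: 6.93
tool_pos: [567.1, -86.0, 175.4]
tcp_rot: [-180.0, -0.0, 90.1]
ft_force: [1.1, -0.8, 0.1]
finger_gap: 85.3
grip_force: 0.0
time: 7.18
tool_pos: [559.4, -120.1, 175.4]
tcp_rot: [-180.0, -0.0, 89.8]
ft_force: [-0.0, 0.3, 0.2]
finger_gap: 85.3
grip_force: 0.0
t 7.18 p [ 559.36 -120.14  175.36] r [-1.7997e+02 -1.0000e-02  8.9810e+01] F [-0.   0.3  0.2] M [-0.01 -0.04  0.07] gap 85.3 grip 0.0
wrist arbor_foot [([561.7, -116.4, 69.2], 0.72)]
wrist arbor_tip_nominal [([560.8, -119.8, 126.2], 0.77)]
top arbor_foot [([557.6, -121.0, 63.6], 0.61)]
top arbor_tip_nominal [([559.1, -121.4, 133.3], 0.97)]
scene arbor_foot [([557.0, -125.5, 67.2], 0.67)]
scene arbor_tip_nominal [([555.7, -117.6, 131.3], 0.61)]
```

View pics/w2.png

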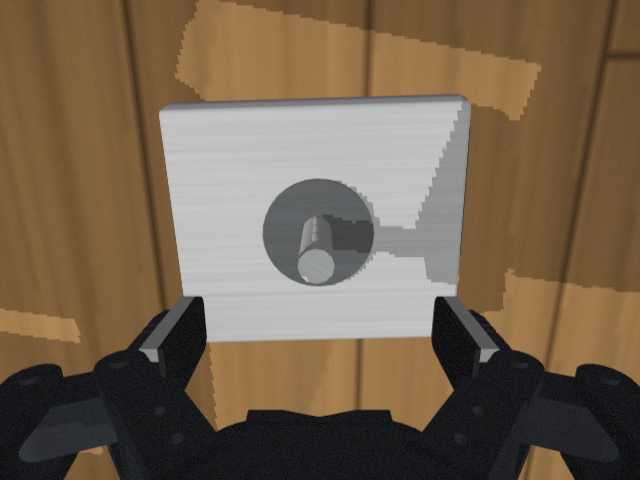

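The wrist view shows the arbor top at about (316,266) and the dark seat centred at about (318,232). The fingers sit on either side at columns 205 and 435, so the arbor is nearly centred between them.

```bash
python3 - <<'E'
from h import *
p=snapshot("wrist")
for z in (60,66,70): print(z,np.round(ray(p,(318,232),z),1),np.round(ray(p,(316,266),z+66),1))
def w(u,z):return ray(p,u,z)
for z in(60,66,70): print('seat width',np.linalg.norm(w((263,232),z)-w((374,232),z)),'arbor',np.linalg.norm(w((298,266),z+66)-w((335,266),z+66)))
E
```

```text
60 [ 560.2 -114.6   60. ] [ 559.3 -113.3  126. ]
66 [ 560.2 -112.9   66. ] [ 559.4 -111.   132. ]
70 [ 560.2 -111.8   70. ] [ 559.4 -109.5  136. ]
seat width 72.74171192218881 arbor 18.082179698147613
seat width 70.93484605074703 arbor 17.46416514056271
seat width 69.73026880311915 arbor 17.05215543550603
```

```bash
python3 -m handwheel '[[0.2,0.3,0,2,0,0,0],[0.2,0,0,1.2,0,0,0],[0.2,0,0,0.5,0,0,0],[0,0,0,0,0,0,0],[-1,0,0,0,0,0,0],[-1,0,0,0,0,0,0],[-1,0,0,0,0,0,0],[-1,0,0,0,0,0,0],[-1,0,0,0,0,0,0],[-1,0,0,0,0,0,0]]' 20;python3 -c "
from h import *
st()"
```

```text
time: 8.52
tool_pos: [560.2, -115.5, 139.4]
tcp_rot: [180.0, 0.0, 90.0]
ft_force: [-4.0, 0.6, 4.6]
finger_gap: 15.3
grip_force: 19.7
t 8.52 p [ 560.2  -115.47  139.36] r [1.7997e+02 2.0000e-02 9.0000e+01] F [-4.   0.6  4.6] M [0.06 0.62 0.  ] gap 15.33 grip 19.7
```

```bash
python3 -m handwheel '[[0.2,0,0,0,0,0,0],[0.2,0,0,0,0,0,0],[0.2,0,0,0,0,0,-0.121],[0.2,0,0,0,0,0,-0.121],[0.2,0,0,0,0,0,-0.121],[0.2,0,0,0,0,0,-0.121],[0.2,0,0,0,0,0,-0.121],[0.2,0,0,0,0,0,-0.121],[0.2,0,0,0,0,0,-0.121],[0.2,0,0,0,0,0,-0.121],[0.2,0,0,0,0,0,-0.121],[0.2,0,0,0,0,0,-0.121]]'; python3 -m handwheel '[[0.2,0,0,0,0,0,-0.121],[0.2,0,0,0,0,0,-0.121],[0.2,0,0,0,0,0,-0.119],[-1,0,0,0,0,0,0],[-1,0,0,0,0,0,0],[-1,0,0,0,0,0,0],[-1,0,0,0,0,0,0],[-1,0,0,0,0,0,0]]' 20;python3 -c "
from h import *
st()"; python3 -m handwheel '[[-1,0,0,0,0,0,0]]'
```

```text
time: 9.52
tool_pos: [560.3, -115.3, 138.6]
tcp_rot: [180.0, 0.0, 159.7]
ft_force: [0.5, 0.3, -1.2]
finger_gap: 51.1
grip_force: 0.0
time: 10.18
tool_pos: [560.1, -115.4, 138.8]
tcp_rot: [-180.0, 0.0, 179.9]
ft_force: [0.5, -0.4, -0.1]
finger_gap: 15.8
grip_force: 19.5
t 10.18 p [ 560.14 -115.41  138.77] r [-1.7999e+02  2.0000e-02  1.7990e+02] F [ 0.5 -0.4 -0.1] M [-0.05 -0.   -0.06] gap 15.75 grip 19.5
time: 10.27
tool_pos: [560.1, -115.4, 138.7]
tcp_rot: [-180.0, 0.0, 179.9]
ft_force: [-0.3, -1.1, -0.0]
finger_gap: 15.9
grip_force: 19.5
```

```bash
cat > g.py <<'E'
import sys;from bench import sense
s=sense();p=s['tool_pos'];f=s['ft_force'];print(round(s['time'],2),p.round(2),f.round(1),round(s['finger_gap'],1),round(float(s['grip_force']),1))
sys.exit(f[2]>float(sys.argv[1]))
E
H="python3 -m handwheel"
python3 -m handwheel '[[0,0,0,0,0,0,0],[0,0,0,0,0,0,0],[0,0,0,-2,0,0,0],[-1,0,0,-1.5,0,0,0],[-1,0,0,0,0,0,0],[-1,0,0,0,0,0,0],[-1,0,0,0,0,0,0],[-1,0,0,0.8,0,0,0],[-1,0,0,0.8,0,0,0],[-1,0,0,0,0,0,0]]' >/dev/null; 
python3 g.py 4 &&
python3 -m handwheel '[[-1,0,0,0.1,0,0,0],[-1,0,0,0.1,0,0,0]]' >/dev/null && python3 g.py 4 &&
python3 -m handwheel '[[-1,0,0,0.08,0,0,0]]' >/dev/null && python3 g.py 4 &&
python3 -m handwheel '[[-1,0,0,0.08,0,0,0]]' >/dev/null && python3 g.py 4 &&
python3 -m handwheel '[[-1,0,0,0.08,0,0,0]]' >/dev/null && python3 g.py 4 &&
python3 -m handwheel '[[-1,0,0,0.08,0,0,0]]' >/dev/null && python3 g.py 4 &&
python3 -m handwheel '[[-1,0,0,0.08,0,0,0]]' >/dev/null && python3 g.py 4 &&
python3 -m handwheel '[[-1,0,0,0.08,0,0,0]]' >/dev/null && python3 g.py 4 &&
python3 -m handwheel '[[-1,0,0,0.08,0,0,0]]' >/dev/null && python3 g.py 4 &&
python3 -m handwheel '[[-1,0,0,0.08,0,0,0]]' >/dev/null && python3 g.py 4 &&
python3 -m handwheel '[[-1,0,0,0.08,0,0,0]]' >/dev/null && python3 g.py 4 &&
python3 -m handwheel '[[-1,0,0,0.08,0,0,0]]' >/dev/null && python3 g.py 4
python3 -c "
from h import *
st()"
```

```text
11.1 [ 558.17 -114.78  154.04] [-1.   0.3 -0.5] 0.1 0.0
t 11.1 p [ 558.17 -114.78  154.04] r [ 179.92   -0.28 -179.99] F [-1.   0.3 -0.5] M [-0.04 -0.02  0.05] gap 0.14 grip 0.0False
```

```bash
sed -i 's/sys.exit(\(.*\))$/sys.exit(int(\1))/' g.py
python3 -m handwheel '[[-1,0,0,0.1,0,0,0]]' >/dev/null && python3 g.py 4 &&
python3 -m handwheel '[[-1,0,0,0.08,0,0,0]]' >/dev/null && python3 g.py 4 &&
python3 -m handwheel '[[-1,0,0,0.08,0,0,0]]' >/dev/null && python3 g.py 4 &&
python3 -m handwheel '[[-1,0,0,0.08,0,0,0]]' >/dev/null && python3 g.py 4 &&
python3 -m handwheel '[[-1,0,0,0.08,0,0,0]]' >/dev/null && python3 g.py 4 &&
python3 -m handwheel '[[-1,0,0,0.08,0,0,0]]' >/dev/null && python3 g.py 4 &&
python3 -m handwheel '[[-1,0,0,0.08,0,0,0]]' >/dev/null && python3 g.py 4 &&
python3 -m handwheel '[[-1,0,0,0.08,0,0,0]]' >/dev/null && python3 g.py 4 &&
python3 -m handwheel '[[-1,0,0,0.08,0,0,0]]' >/dev/null && python3 g.py 4 &&
python3 -m handwheel '[[-1,0,0,0.08,0,0,0]]' >/dev/null && python3 g.py 4 &&
python3 -m handwheel '[[-1,0,0,0.08,0,0,0]]' >/dev/null && python3 g.py 4 &&
python3 -m handwheel '[[-1,0,0,0.08,0,0,0]]' >/dev/null && python3 g.py 4 
python3 -c "
from h import *
st()"
```

```text
11.18 [ 558.93 -115.03  154.8 ] [-0.7 -0.6 -0.3] 0.1 0.0
11.27 [ 559.66 -115.22  155.11] [-0.7 -0.  -0.3] 0.2 0.0
11.35 [ 560.05 -115.35  154.97] [-1.  -1.3 -0.2] -0.2 0.0
11.43 [ 560.21 -115.38  154.47] [-0.1 -0.2 -0.5] 0.2 0.0
11.52 [ 560.21 -115.38  153.7 ] [ 0.7  0.3 -0.1] 0.3 0.0
11.6 [ 560.17 -115.37  152.85] [ 0.9 -0.3 -0.3] 0.1 0.0
11.68 [ 560.11 -115.37  152.01] [-0.1  0.8 -1.5] 0.1 0.0
11.77 [ 560.09 -115.35  151.15] [-0.3  0.2 -0.2] -0.4 0.0
11.85 [ 560.06 -115.35  150.3 ] [-0.2 -0.  -1.4] 0.1 0.0
11.93 [ 559.99 -115.34  149.41] [-0.1 -0.   0.6] -0.0 0.0
12.02 [ 560.02 -115.34  148.61] [-0.6  0.2 -0.5] 0.3 0.0
12.1 [ 560.03 -115.34  147.84] [0.1 0.  0.2] -0.2 0.0
t 12.1 p [ 560.03 -115.34  147.84] r [-180.      0.   -179.99] F [0.1 0.  0.2] M [0.05 0.01 0.06] gap -0.19 grip 0.0
```

```bash

for i in 1; do
python3 -m handwheel '[[-1,0,0,0.06,0,0,0]]' >/dev/null && python3 g.py 2.5 &&
python3 -m handwheel '[[-1,0,0,0.06,0,0,0]]' >/dev/null && python3 g.py 2.5 &&
python3 -m handwheel '[[-1,0,0,0.06,0,0,0]]' >/dev/null && python3 g.py 2.5 &&
python3 -m handwheel '[[-1,0,0,0.06,0,0,0]]' >/dev/null && python3 g.py 2.5 &&
python3 -m handwheel '[[-1,0,0,0.06,0,0,0]]' >/dev/null && python3 g.py 2.5 &&
python3 -m handwheel '[[-1,0,0,0.06,0,0,0]]' >/dev/null && python3 g.py 2.5 &&
python3 -m handwheel '[[-1,0,0,0.06,0,0,0]]' >/dev/null && python3 g.py 2.5 &&
python3 -m handwheel '[[-1,0,0,0.06,0,0,0]]' >/dev/null && python3 g.py 2.5 &&
python3 -m handwheel '[[-1,0,0,0.06,0,0,0]]' >/dev/null && python3 g.py 2.5 &&
python3 -m handwheel '[[-1,0,0,0.06,0,0,0]]' >/dev/null && python3 g.py 2.5 &&
python3 -m handwheel '[[-1,0,0,0.06,0,0,0]]' >/dev/null && python3 g.py 2.5 
done
python3 -m handwheel '[[-1,0,0,0,0,0,0]]' >/dev/null; python3 g.py 9
```

```text
12.18 [ 559.97 -115.31  147.14] [0.1 0.9 1. ] -0.0 0.0
12.27 [ 559.99 -115.32  146.6 ] [-0.5  0.4 -0.2] 0.2 0.0
12.35 [ 560.21 -115.37  146.37] [-0.8 -0.3  4.8] 0.1 2.4
12.43 [ 560.19 -115.35  146.45] [-0.5  0.6  2.3] 0.0 1.2
```

```bash
python3 -m handwheel '[[-1,0,0,-3,0,0,0],[1,-0.8,4,0,0,0,0],[1,-0.8,4,0,0,0,0],[1,-0.8,4,0,0,0,0],[1,-0.8,4,0,0,0,0],[1,-0.8,4,0,0,0,0],[1,-0.8,4,0,0,0,0],[1,-0.8,4,2,0,0,0],[1,0,0,4,0,0,0],[1,0,0,4,0,0,0],[1,0,0,2,0,0,0],[1,0,0,0,0,0,0]]' 60 >/dev/null; python3 -m handwheel '[[1,0,0,0,0,0,0],[1,0,0,0,0,0,0]]'>/dev/null; python3 -c "
from h import *
st();to(616.3,165.8,20)"
```

```text
t 13.6 p [616.71 161.46  59.88] r [1.7997e+02 1.5000e-01 1.8000e+02] F [ 0.4 -0.1  0.9] M [0.01 0.03 0.06] gap 85.7 grip 0.0
cm [0.052 0.432 3.988] norm 4.01
```

```bash
python3 -m handwheel '[[1,0,0,2,0,0,0],[1,0,0,1,0,0,0],[1,0,0,0,0,0,0],[1,0,0,0,0,0,0]]'>/dev/null; python3 -c "
from h import *
st();to(616.3,165.8,20)"
```

```text
t 13.93 p [615.48 161.21  28.48] r [1.8000e+02 1.0000e-02 1.7999e+02] F [-0.1  0.7  0.5] M [ 0.01 -0.03  0.02] gap 85.57 grip 0.0
cm [-0.082  0.459  0.848] norm 0.97
```

```bash
python3 -m handwheel '[[1,-0.08,0.46,0.4,0,0,0],[1,0,0,0.4,0,0,0],[1,0,0,0,0,0,0],[1,0,0,0,0,0,0],[-1,0,0,0,0,0,0],[-1,0,0,0,0,0,0],[-1,0,0,0,0,0,0],[-1,0,0,0,0,0,0],[-1,0,0,0,0,0,0]]' 60 ; python3 -c "
from h import *
st()"
```

```text
time: 14.68
tool_pos: [616.6, 165.9, 20.8]
tcp_rot: [-180.0, 0.1, -180.0]
ft_force: [-2.8, -0.8, 5.3]
finger_gap: 58.0
grip_force: 63.8
t 14.68 p [616.6  165.9   20.83] r [-1.8000e+02  5.0000e-02 -1.7999e+02] F [-2.8 -0.8  5.3] M [-0.28  0.34 -0.02] gap 57.95 grip 63.8
```

```bash
python3 -m handwheel '[[-1,0,0,-3,0,0,0],[-1,0,0,-4,0,0,0],[-1,0,0,-4,0,0,0],[-1,0,0,-3.4,0,0,0],[-1,0.7,-3.5,0,0,0,0],[-1,0.7,-3.5,0,0,0,0],[-1,0.7,-3.5,0,0,0,0],[-1,0.7,-3.5,0,0,0,0],[-1,0.7,-3.5,0,0,0,0],[-1,0.7,-3.5,0,0,0,0],[-1,0.7,-3.5,0,0,0,0],[-1,0.7,-3.5,0,0,0,0]]' >/dev/null; python3 -m handwheel '[[-1,0,0,0,0,0,0],[-1,0,0,0,0,0,0],[-1,0,0,0,0,0,0],[-1,0,0,0,0,0,0]]'>/dev/null; python3 -c "
from h import *
s=st();to(560.15,-115.4,155)
p=snapshot('wrist');cv2.imwrite('pics/w3.png',p['image'][:,:,::-1])"
```

```text
t 16.02 p [ 560.03 -113.08  163.32] r [ 1.7996e+02 -4.0000e-02 -1.7995e+02] F [ 0.5  0.7 -4.4] M [0.05 0.03 0.01] gap 57.74 grip 67.0
cm [-0.013 -0.233  0.831] norm 0.86
```

View pics/w3.png

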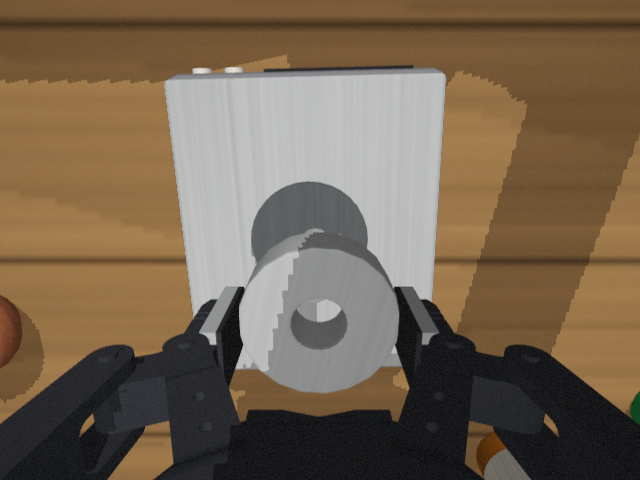

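Wrist view: the ring is held level, with its bore at (319,324). The arbor tip shows through just behind it, and the seat is centred at about (309,238).

```bash
python3 -m handwheel '[[-1,-0.01,-0.23,0.4,0,0,0],[-1,0,0,0.4,0,0,0],[-1,0,0,0,0,0,0],[-1,0,0,0,0,0,0],[-1,0,0,0,0,0,0]]' >/dev/null; python3 g.py 0 &&
python3 -m handwheel '[[-1,0,0,0.15,0,0,0],[-1,0,0,0.1,0,0,0]]' >/dev/null && python3 g.py 0 &&
python3 -m handwheel '[[-1,0,0,0.1,0,0,0]]' >/dev/null && python3 g.py 0 &&
python3 -m handwheel '[[-1,0,0,0.1,0,0,0]]' >/dev/null && python3 g.py 0 &&
python3 -m handwheel '[[-1,0,0,0.1,0,0,0]]' >/dev/null && python3 g.py 0 &&
python3 -m handwheel '[[-1,0,0,0.1,0,0,0]]' >/dev/null && python3 g.py 0 &&
python3 -m handwheel '[[-1,0,0,0.1,0,0,0]]' >/dev/null && python3 g.py 0 &&
python3 -m handwheel '[[-1,0,0,0.1,0,0,0]]' >/dev/null && python3 g.py 0 &&
python3 -m handwheel '[[-1,0,0,0.1,0,0,0]]' >/dev/null && python3 g.py 0 &&
python3 -m handwheel '[[-1,0,0,0.1,0,0,0]]' >/dev/null && python3 g.py 0 &&
python3 -m handwheel '[[-1,0,0,0.1,0,0,0]]' >/dev/null && python3 g.py 0 
python3 -m handwheel '[[-1,0,0,0,0,0,0]]' >/dev/null; python3 g.py 9
```

```text
16.48 [ 560.21 -116.05  155.54] [ 0.3  0.3 -3.2] 57.8 67.0
16.65 [ 560.43 -116.35  153.36] [ 0.4  0.2 -4.5] 58.2 67.0
16.73 [ 560.3  -116.39  152.25] [ 0.   0.4 -3.5] 57.6 67.0
16.82 [ 560.27 -116.39  151.2 ] [-0.3  0.4 -4.5] 57.8 67.0
16.9 [ 560.26 -116.36  150.18] [ 0.4 -0.4 -4.3] 57.7 67.0
16.98 [ 560.25 -116.38  149.16] [-0.2 -0.1 -3.4] 57.8 67.0
17.07 [ 560.24 -116.35  148.14] [ 0.5  0.2 -3.6] 57.6 67.0
17.15 [ 560.27 -116.37  147.15] [-0.3  0.1 -4.5] 57.7 67.0
17.23 [ 560.28 -116.36  146.16] [ 0.2  0.1 -3.9] 58.0 67.0
17.32 [ 560.27 -116.36  145.16] [ 1.1 -0.5 -4.6] 58.1 67.0
17.4 [ 560.26 -116.34  144.15] [-0.7  0.6 -3.6] 57.7 67.0
17.48 [ 560.14 -116.28  143.96] [-0.9  0.8 -4.4] 57.5 67.0
```

```bash

python3 -m handwheel '[[-1,0,0.08,0.15,0,0,0],[-1,0,0,0.15,0,0,0]]' >/dev/null && python3 g.py 9 &&
python3 -m handwheel '[[-1,0,0,0.15,0,0,0],[-1,0,0,0.15,0,0,0]]' >/dev/null && python3 g.py 9 &&
python3 -m handwheel '[[-1,0,0,0.15,0,0,0]]' >/dev/null && python3 g.py 9 &&
python3 -m handwheel '[[-1,0,0,0.15,0,0,0]]' >/dev/null && python3 g.py 9 &&
python3 -m handwheel '[[-1,0,0,0.15,0,0,0]]' >/dev/null && python3 g.py 9 &&
python3 -m handwheel '[[-1,0,0,0.15,0,0,0]]' >/dev/null && python3 g.py 9 &&
python3 -m handwheel '[[-1,0,0,0.15,0,0,0]]' >/dev/null && python3 g.py 9 &&
python3 -m handwheel '[[-1,0,0,0.15,0,0,0]]' >/dev/null && python3 g.py 9 &&
python3 -m handwheel '[[-1,0,0,0.15,0,0,0]]' >/dev/null && python3 g.py 9 &&
python3 -m handwheel '[[-1,0,0,0.15,0,0,0]]' >/dev/null && python3 g.py 9 &&
python3 -m handwheel '[[-1,0,0,0.15,0,0,0]]' >/dev/null && python3 g.py 9 &&
python3 -m handwheel '[[-1,0,0,0.15,0,0,0]]' >/dev/null && python3 g.py 9
```

```text
17.65 [ 560.37 -115.45  141.27] [ 0.4 -0.3 -5.4] 58.0 67.0
17.82 [ 560.24 -115.52  138.06] [-0.1  0.3 -5. ] 58.0 67.0
17.9 [ 560.23 -115.52  136.55] [ 1.   0.9 -3.8] 58.1 67.0
17.98 [ 560.21 -115.57  135.05] [-0.  -0.1 -3.5] 58.1 67.0
18.07 [ 560.22 -115.54  133.54] [ 0.6 -0.2 -4.1] 57.8 67.0
18.15 [ 560.26 -115.55  132.11] [-0.8 -0.4 -3.5] 57.8 67.1
18.23 [ 560.35 -115.61  130.83] [-0.8  0.4 -0.5] 57.9 67.4
18.32 [ 560.42 -115.65  129.53] [-1.2  0.4 -0.7] 57.7 67.3
18.4 [ 560.34 -115.59  127.93] [-1.3  0.6 -2.7] 57.9 67.3
18.48 [ 560.28 -115.61  126.32] [-1.4  0.4 -1.6] 57.7 67.3
18.57 [ 560.31 -115.61  124.81] [-1.3 -0.4 -1.2] 58.1 67.3
18.65 [ 560.26 -115.59  123.19] [-2.3  0.2 -1.3] 57.8 67.3
```

```bash

python3 -m handwheel '[[-1,0,0,0.15,0,0,0],[-1,0,0,0.15,0,0,0]]' >/dev/null && python3 g.py 9 &&
python3 -m handwheel '[[-1,0,0,0.15,0,0,0],[-1,0,0,0.15,0,0,0]]' >/dev/null && python3 g.py 9 &&
python3 -m handwheel '[[-1,0,0,0.15,0,0,0],[-1,0,0,0.15,0,0,0]]' >/dev/null && python3 g.py 9 &&
python3 -m handwheel '[[-1,0,0,0.15,0,0,0],[-1,0,0,0.15,0,0,0]]' >/dev/null && python3 g.py 9 &&
python3 -m handwheel '[[-1,0,0,0.15,0,0,0],[-1,0,0,0.15,0,0,0]]' >/dev/null && python3 g.py 9 &&
python3 -m handwheel '[[-1,0,0,0.15,0,0,0],[-1,0,0,0.15,0,0,0]]' >/dev/null && python3 g.py 9 &&
python3 -m handwheel '[[-1,0,0,0.15,0,0,0],[-1,0,0,0.15,0,0,0]]' >/dev/null && python3 g.py 9 &&
python3 -m handwheel '[[-1,0,0,0.15,0,0,0],[-1,0,0,0.15,0,0,0]]' >/dev/null && python3 g.py 9 &&
python3 -m handwheel '[[-1,0,0,0.15,0,0,0],[-1,0,0,0.15,0,0,0]]' >/dev/null && python3 g.py 9 &&
python3 -m handwheel '[[-1,0,0,0.15,0,0,0],[-1,0,0,0.15,0,0,0]]' >/dev/null && python3 g.py 9
```

```text
18.82 [ 560.27 -115.54  120.15] [-1.1 -0.3 -1.2] 57.6 67.3
18.98 [ 560.27 -115.57  117.11] [-1.4 -0.2 -0.8] 58.3 67.3
19.15 [ 560.39 -115.6   114.4 ] [-3.9 -0.1  3.2] 58.2 67.7
19.32 [ 560.33 -115.59  111.39] [-3.4  0.2  1.5] 57.6 67.6
19.48 [ 560.31 -115.56  108.28] [-3.   0.3  2.3] 57.8 67.6
19.65 [ 560.26 -115.54  105.06] [-1.5  0.3 -1. ] 57.8 67.4
19.82 [ 560.13 -115.5   101.75] [-1.9 -0.8 -1.9] 57.5 67.4
19.98 [ 560.16 -115.54   98.88] [-2.4  0.8 -1.1] 57.7 67.4
20.15 [ 560.33 -115.59   96.35] [-3.9 -0.1  4. ] 58.1 67.7
20.32 [ 560.3  -115.58   93.36] [-4.1  1.   2. ] 57.7 67.6
```

```bash

python3 -m handwheel '[[-1,0,0,0.15,0,0,0],[-1,0,0,0.15,0,0,0]]' >/dev/null && python3 g.py 8 &&
python3 -m handwheel '[[-1,0,0,0.1,0,0,0]]' >/dev/null && python3 g.py 8 &&
python3 -m handwheel '[[-1,0,0,0.1,0,0,0]]' >/dev/null && python3 g.py 8 &&
python3 -m handwheel '[[-1,0,0,0.1,0,0,0]]' >/dev/null && python3 g.py 8 &&
python3 -m handwheel '[[-1,0,0,0.05,0,0,0]]' >/dev/null && python3 g.py 8 &&
python3 -m handwheel '[[-1,0,0,0.05,0,0,0]]' >/dev/null && python3 g.py 8 &&
python3 -m handwheel '[[-1,0,0,0.05,0,0,0]]' >/dev/null && python3 g.py 8 &&
python3 -m handwheel '[[-1,0,0,0.05,0,0,0]]' >/dev/null && python3 g.py 8 &&
python3 -m handwheel '[[-1,0,0,0.05,0,0,0]]' >/dev/null && python3 g.py 8 &&
python3 -m handwheel '[[-1,0,0,0.05,0,0,0]]' >/dev/null && python3 g.py 8 &&
python3 -m handwheel '[[-1,0,0,0.05,0,0,0]]' >/dev/null && python3 g.py 8 &&
python3 -m handwheel '[[-1,0,0,0.05,0,0,0]]' >/dev/null && python3 g.py 8
python3 -m handwheel '[[-1,0,0,0,0,0,0]]' >/dev/null; python3 g.py 8 
```

```text
20.48 [ 560.27 -115.57   90.23] [-2.9  0.2  1.6] 57.9 67.7
20.57 [ 560.2  -115.52   88.93] [-1.5 -0.4 -1.6] 57.7 67.4
20.65 [ 560.16 -115.51   87.83] [-1.8 -0.8 -0.5] 57.9 67.4
20.73 [ 560.16 -115.53   86.87] [-1.8  0.2 -1. ] 58.2 67.4
20.82 [ 560.16 -115.51   86.37] [-1.7 -0.4 -0.5] 57.9 67.4
20.9 [ 560.16 -115.55   86.02] [-1.9 -0.9 -0.8] 57.7 67.4
20.98 [ 560.18 -115.53   85.61] [-2.7 -0.7  0.5] 57.7 67.4
21.07 [ 560.21 -115.52   85.17] [-2.3 -0.4 -0.9] 58.2 67.4
21.15 [ 560.27 -115.53   84.73] [-1.3 -0.5 -0.5] 57.5 67.4
21.23 [ 560.24 -115.54   84.26] [-3.  -0.3  1.6] 57.8 67.6
21.32 [ 560.24 -115.54   84.05] [-6.7  0.7  5.6] 58.2 68.0
21.4 [ 560.28 -115.55   83.92] [-6.6  2.   9.6] 57.9 68.3
21.48 [ 560.29 -115.56   84.04] [-6.2  1.2  7. ] 57.9 68.1
```

```bash
python3 -m handwheel '[[1,0,0,0,0,0,0],[1,0,0,0,0,0,0],[1,0,0,-3.8,0,0,0],[1,0,0,-3.8,0,0,0],[1,0,0.5,0,0,0,0],[1,0.1,3.6,0,0,0,0],[1,0.1,3.6,0,0,0,0],[1,0.1,3.6,0,0,0,0],[1,0.1,3.6,0,0,0,0],[1,0.1,3.6,0,0,0,0],[1,0.1,3.6,0,0,0,0],[1,0.1,3.6,0,0,0,0]]' 25 >/dev/null; python3 -m handwheel '[[1,0.1,3.6,0,0,0,0],[1,0.1,3.6,0,0,0,0],[1,0.1,3.6,0,0,0,0],[1,0.1,3.6,0,0,0,0],[1,0.1,3.6,0,0,0,0],[1,0.1,3.6,0,0,0,0],[1,0,0,0,0,0,0],[1,0,0,0,0,0,0],[1,0,0,0,0,0,0]]'>/dev/null; python3 - <<'E'
from h import *
st()
p=snapshot("wrist");print(ell(p,"medium",17,(547,362)),[d['location'] for d in place_of(p,"medium")])
t=snapshot("scene");cv2.imwrite('pics/s4.png',cv2.resize(t['image'][180:280,240:370,::-1],None,fx=5,fy=5))
print([(q,[(np.round(d['location'],1),round(d['conf'],2)) for d in place_of(t,q)[:4]]) for q in('large','arbor_foot')])
to(547.5,362,60)
E
```

```text
t 23.23 p [547.22 357.49 159.  ] r [-1.7998e+02  2.0000e-02 -1.7994e+02] F [ 0.5 -1.1  0.2] M [-0.02 -0.01 -0.03] gap 85.69 grip 0.0
[(0.76, array([547.9, 364.1]), 24.9)] [[549.6, 364.5, -0.3]]
[('large', [(array([617.3, 267.6,   1.3]), 0.63), (array([732.6, 197.1,   1. ]), 0.59)]), ('arbor_foot', [(array([ 560.7, -117.3,   67.2]), 0.65), (array([ 455.9, -420.2,    2.5]), 0.26)])]
cm [0.012 0.553 9.948] norm 9.96
```

View pics/s4.png

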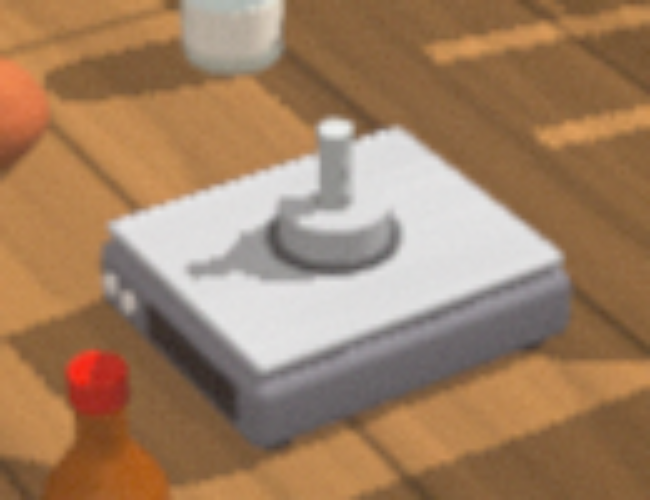

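The crop shows the large ring sitting flat on the seat at about (335,235), with no visible gap and the arbor upright through it.

```bash
python3 -m handwheel '[[1,-0.08,0.55,2,0,0,0],[1,0,0,4,0,0,0],[1,0,0,4,0,0,0],[1,0,0,2.5,0,0,0],[1,0,0,1,0,0,0],[1,0,0,0.4,0,0,0],[1,0,0,0,0,0,0],[1,0,0,0,0,0,0],[1,0,0,0,0,0,0]]' 25 ; python3 g.py 9
```

```text
time: 24.28
tool_pos: [549.9, 364.0, 23.3]
tcp_rot: [179.9, 0.2, -180.0]
ft_force: [-0.2, 0.3, 0.3]
finger_gap: 85.1
grip_force: 0.0
24.28 [549.95 363.97  23.34] [-0.2  0.3  0.3] 85.1 0.0
```

```bash
python3 -m handwheel '[[1,0,0,0.35,0,0,0],[1,0,0,0,0,0,0],[-1,0,0,0,0,0,0],[-1,0,0,0,0,0,0],[-1,0,0,0,0,0,0],[-1,0,0,0,0,0,0],[-1,0,0,0,0,0,0],[-1,0,0,0,0,0,0]]' 25 >/dev/null; python3 g.py 9;  python3 -m handwheel '[[0.6,0,0,0,0,0,0],[0.6,0,0,0,0,0,0],[0.6,0,0,0,0,0,0.121],[0.6,0,0,0,0,0,0.121],[0.6,0,0,0,0,0,0.121],[0.6,0,0,0,0,0,0.121],[0.6,0,0,0,0,0,0.121],[0.6,0,0,0,0,0,0.121],[0.6,0,0,0,0,0,0.121],[0.6,0,0,0,0,0,0.121],[0.6,0,0,0,0,0,0.121],[0.6,0,0,0,0,0,0.121]]' > /dev/null; python3 g.py 9;  python3 -m handwheel '[[0.6,0,0,0,0,0,0.121],[0.6,0,0,0,0,0,0.121],[0.6,0,0,0,0,0,0.119],[0.6,0,0,0,0,0,0],[-1,0,0,0,0,0,0],[-1,0,0,0,0,0,0],[-1,0,0,0,0,0,0],[-1,0,0,0,0,0,0],[-1,0,0,0,0,0,0]]' 60;python3 -c "
from h import *
st()"
```

```text
24.95 [548.14 363.05  17.11] [ 0.  -0.2  4. ] 46.4 26.3
25.95 [547.78 362.85  16.39] [ 0.1 -0.2 -0.6] 68.7 0.0
time: 26.7
tool_pos: [548.3, 363.2, 17.3]
tcp_rot: [180.0, -0.0, 90.1]
ft_force: [-1.6, -1.1, 5.0]
finger_gap: 45.8
grip_force: 61.9
t 26.7 p [548.29 363.15  17.31] r [ 1.7996e+02 -2.0000e-02  9.0090e+01] F [-1.6 -1.1  5. ] M [-0.08  0.13  0.03] gap 45.84 grip 61.9
```

```bash
python3 -m handwheel '[[0.6,0,0,0,0,0,0],[0.6,0,0,-0.35,0,0,0],[0.6,0,0,0,0,0,0],[0.6,0,0,0,0,0,0],[-1,0,0,0,0,0,0],[-1,0,0,0,0,0,0],[-1,0,0,0,0,0,0],[-1,0,0,0,0,0,0],[-1,0,0,0,0,0,0]]' 60 > /dev/null;python3 -c "
from h import *
st()"
```

```text
t 27.45 p [548.29 363.11  20.81] r [ 1.7996e+02 -2.0000e-02  9.0000e+01] F [-0.2 -0.5  5.5] M [-0.13  0.26  0.03] gap 45.94 grip 61.4
```

```bash
python3 -m handwheel '[[-1,0,0,-3,0,0,0],[-1,0,0,-4,0,0,0],[-1,0,0,-4,0,0,0],[-1,0,0,-3.4,0,0,0],[-1,-3.65,0.09,0,0,0,0],[-1,-3.65,0.09,0,0,0,0],[-1,-3.65,0.09,0,0,0,0],[-1,-3.65,0.09,0,0,0,0],[-1,-3.65,0.09,0,0,0,0],[-1,-3.65,0.09,0,0,0,0],[-1,-3.65,0.09,0,0,0,0],[-1,-3.65,0.09,0,0,0,0]]' >/dev/null; python3 -m handwheel '[[-1,-3.65,0.09,0,0,0,0],[-1,-3.65,0.09,0,0,0,0],[-1,-3.65,0.09,0,0,0,0],[-1,-3.65,0.09,0,0,0,0],[-1,-3.65,0.09,0,0,0,0],[-1,0,0,0,0,0,0],[-1,0,0,0,0,0,0],[-1,0,0,0,0,0,0],[-1,0,0,0,0,0,0]]'>/dev/null; python3 -c "
from h import *
s=st();to(560.25,-115.55,155)"
```

```text
t 29.2 p [ 559.39 -110.41  163.7 ] r [-1.7995e+02 -4.0000e-02  9.0050e+01] F [ 0.2  0.1 -1.8] M [-0.04  0.01 -0.02] gap 45.59 grip 62.2
cm [-0.515  0.087  0.869] norm 1.01
```

```bash
python3 -m handwheel '[[-1,-0.5,0.08,0.4,0,0,0],[-1,0,0,0.4,0,0,0],[-1,0,0,0,0,0,0],[-1,0,0,0,0,0,0],[-1,0,0,0,0,0,0]]' >/dev/null; python3 g.py 2;python3 -c "
from h import *
to(560.2,-115.5,155)"
```

```text
29.62 [ 560.39 -116.15  156.08] [ 0.5 -0.1 -2. ] 45.6 62.2
cm [ 0.065 -0.019  0.108] norm 0.13
```

```bash

python3 -m handwheel '[[-1,0.05,-0.01,0.15,0,0,0],[-1,0,0,0.15,0,0,0]]' >/dev/null && python3 g.py 2 &&
python3 -m handwheel '[[-1,0,0,0.1,0,0,0]]' >/dev/null && python3 g.py 2 &&
python3 -m handwheel '[[-1,0,0,0.1,0,0,0]]' >/dev/null && python3 g.py 2 &&
python3 -m handwheel '[[-1,0,0,0.1,0,0,0]]' >/dev/null && python3 g.py 2 &&
python3 -m handwheel '[[-1,0,0,0.1,0,0,0]]' >/dev/null && python3 g.py 2 &&
python3 -m handwheel '[[-1,0,0,0.1,0,0,0]]' >/dev/null && python3 g.py 2 &&
python3 -m handwheel '[[-1,0,0,0.1,0,0,0]]' >/dev/null && python3 g.py 2 &&
python3 -m handwheel '[[-1,0,0,0.1,0,0,0]]' >/dev/null && python3 g.py 2 &&
python3 -m handwheel '[[-1,0,0,0.15,0,0,0],[-1,0,0,0.15,0,0,0]]' >/dev/null && python3 g.py 9 &&
python3 -m handwheel '[[-1,0,0,0.15,0,0,0],[-1,0,0,0.15,0,0,0]]' >/dev/null && python3 g.py 9 &&
python3 -m handwheel '[[-1,0,0,0.15,0,0,0],[-1,0,0,0.15,0,0,0]]' >/dev/null && python3 g.py 9 &&
python3 -m handwheel '[[-1,0,0,0.15,0,0,0],[-1,0,0,0.15,0,0,0]]' >/dev/null && python3 g.py 9 &&
python3 -m handwheel '[[-1,0,0,0.15,0,0,0],[-1,0,0,0.15,0,0,0]]' >/dev/null && python3 g.py 9 &&
python3 -m handwheel '[[-1,0,0,0.15,0,0,0],[-1,0,0,0.15,0,0,0]]' >/dev/null && python3 g.py 9 &&
python3 -m handwheel '[[-1,0,0,0.15,0,0,0],[-1,0,0,0.15,0,0,0]]' >/dev/null && python3 g.py 9
```

```text
29.78 [ 560.57 -115.94  153.44] [-0.5 -1.1 -1.5] 45.4 62.2
29.87 [ 560.37 -115.98  152.14] [-0.5  0.9 -1.7] 45.5 62.2
29.95 [ 560.34 -116.03  151.11] [ 0.  -0.6 -2.1] 45.8 62.2
30.03 [ 560.33 -116.06  150.15] [-0.3  0.3 -1.5] 45.6 62.2
30.12 [ 560.35 -116.1   149.15] [-0.4 -0.2 -0.9] 45.7 62.2
30.2 [ 560.34 -116.09  148.15] [-0.4  0.1 -1.4] 45.9 62.2
30.28 [ 560.36 -116.08  147.15] [-0.1  0.6 -1.1] 45.6 62.2
30.37 [ 560.35 -116.09  146.15] [-0.4 -0.7 -1.8] 45.5 62.2
30.53 [ 560.37 -116.06  143.13] [-0.2  0.  -1. ] 45.5 62.2
30.7 [ 560.34 -116.04  140.07] [ 0.2 -0.3 -0.9] 45.8 62.2
30.87 [ 560.34 -116.03  137.05] [ 0.6 -0.1 -1.8] 45.5 62.2
31.03 [ 560.37 -116.04  134.09] [ 0.2 -0.1 -1.7] 45.4 62.2
31.2 [ 560.49 -116.    131.3 ] [0.2 1.2 1.7] 45.3 62.4
31.37 [ 560.8 -116.1  128.7] [0.6 1.1 0.9] 45.7 62.4
31.53 [ 560.61 -116.07  125.4 ] [-0.2  0.8  1.4] 45.5 62.5
```

```bash

python3 -m handwheel '[[-1,0.03,0,0.15,0,0,0],[-1,0,0,0.15,0,0,0]]' >/dev/null && python3 g.py 9 &&
python3 -m handwheel '[[-1,0,0,0.15,0,0,0],[-1,0,0,0.15,0,0,0]]' >/dev/null && python3 g.py 9 &&
python3 -m handwheel '[[-1,0,0,0.15,0,0,0],[-1,0,0,0.15,0,0,0]]' >/dev/null && python3 g.py 9 &&
python3 -m handwheel '[[-1,0,0,0.15,0,0,0],[-1,0,0,0.15,0,0,0]]' >/dev/null && python3 g.py 9 &&
python3 -m handwheel '[[-1,0,0,0.15,0,0,0],[-1,0,0,0.15,0,0,0]]' >/dev/null && python3 g.py 9 &&
python3 -m handwheel '[[-1,0,0,0.1,0,0,0]]' >/dev/null && python3 g.py 8 &&
python3 -m handwheel '[[-1,0,0,0.05,0,0,0]]' >/dev/null && python3 g.py 8 &&
python3 -m handwheel '[[-1,0,0,0.05,0,0,0]]' >/dev/null && python3 g.py 8 &&
python3 -m handwheel '[[-1,0,0,0.05,0,0,0]]' >/dev/null && python3 g.py 8 &&
python3 -m handwheel '[[-1,0,0,0.05,0,0,0]]' >/dev/null && python3 g.py 8 &&
python3 -m handwheel '[[-1,0,0,0.05,0,0,0]]' >/dev/null && python3 g.py 8 &&
python3 -m handwheel '[[-1,0,0,0.05,0,0,0]]' >/dev/null && python3 g.py 8 &&
python3 -m handwheel '[[-1,0,0,0.05,0,0,0]]' >/dev/null && python3 g.py 8 &&
python3 -m handwheel '[[-1,0,0,0.05,0,0,0]]' >/dev/null && python3 g.py 8 &&
python3 -m handwheel '[[-1,0,0,0.05,0,0,0]]' >/dev/null && python3 g.py 8 &&
python3 -m handwheel '[[-1,0,0,0.05,0,0,0]]' >/dev/null && python3 g.py 8
python3 -m handwheel '[[-1,0,0,0,0,0,0]]' >/dev/null; python3 g.py 8 
```

```text
31.7 [ 560.48 -115.83  122.25] [ 0.1 -0.1  2.7] 45.6 62.5
31.87 [ 560.39 -115.82  119.15] [ 0.2 -0.6  2.8] 45.9 62.5
32.03 [ 560.39 -115.82  116.16] [-0.5  0.6  3.1] 46.0 62.5
32.2 [ 560.72 -115.86  113.7 ] [-0.8 -0.1  3.9] 45.5 62.8
32.37 [ 560.77 -115.82  110.61] [0.1 0.1 4.3] 45.7 62.7
32.45 [ 560.51 -115.78  109.19] [0.2 0.1 2.9] 45.7 62.5
32.53 [ 560.27 -115.75  108.39] [0.9 0.6 1.6] 45.7 62.5
32.62 [ 560.19 -115.75  107.95] [0.4 0.2 2.5] 45.3 62.5
32.7 [ 560.18 -115.78  107.53] [ 0.1 -0.5  1.5] 45.5 62.5
32.78 [ 560.17 -115.75  107.04] [0.  0.1 2.5] 45.5 62.5
32.87 [ 560.2  -115.76  106.59] [-0.2 -1.   2.4] 45.3 62.5
32.95 [ 560.24 -115.75  106.12] [-0.1 -1.5  1.1] 45.3 62.5
33.03 [ 560.28 -115.77  105.87] [-3.1  1.1  5.6] 45.8 63.0
33.12 [ 560.29 -115.79  105.72] [-3.9 -0.1 10.6] 45.0 63.2
33.2 [ 560.29 -115.76  105.85] [-3.8  0.2  7.4] 45.9 63.1
```

```bash
python3 -m handwheel '[[1,0,0,0,0,0,0],[1,0,0,0,0,0,0],[1,0,0,-3,0,0,0],[1,0,0,-3,0,0,0],[1,0.5,0,0,0,0,0],[1,3.6,-1.08,0,0,0,0],[1,3.6,-1.08,0,0,0,0],[1,3.6,-1.08,0,0,0,0],[1,3.6,-1.08,0,0,0,0],[1,3.6,-1.08,0,0,0,0],[1,3.6,-1.08,0,0,0,0],[1,3.6,-1.08,0,0,0,0]]' 25 >/dev/null; python3 -m handwheel '[[1,3.6,-1.08,0,0,0,0],[1,3.6,-1.08,0,0,0,0],[1,3.6,-1.08,0,0,0,0],[1,3.2,-1.08,0,0,0,0],[1,0,0,0,0,0,0],[1,0,0,0,0,0,0],[1,0,0,0,0,0,0]]'>/dev/null; python3 - <<'E'
from h import *
st()
p=snapshot("wrist");e=ell(p,"small",14,(441,279));print(e,[d['location'] for d in place_of(p,"small")])
to(*(e[0][1] if e else(441,279)),60)
t=snapshot("scene");cv2.imwrite('pics/s5.png',cv2.resize(t['image'][180:280,240:370,::-1],None,fx=5,fy=5))
E
```

```text
t 34.78 p [441.41 281.15 164.9 ] r [-1.7999e+02  3.0000e-02  9.0060e+01] F [-0.5 -0.5  0.4] M [ 0.01 -0.03  0.03] gap 84.91 grip 0.0
[(0.92, array([443.5, 282.1]), 19.5)] [[446.7, 284.0, -4.0]]
cm [ 0.196  0.149 10.512] norm 10.51
```

View pics/s5.png

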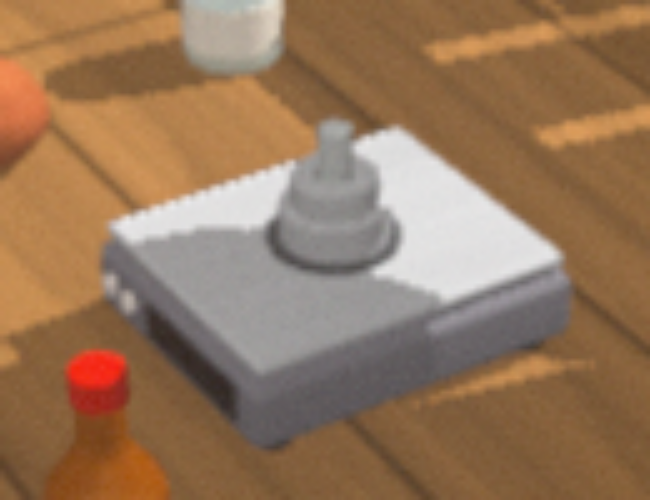

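The crop shows the medium ring flat on the large one, stacked with no visible gap, and about 27 mm of arbor still clear above it.

```bash
python3 -m handwheel '[[1,0.05,0.15,2,0,0,0],[1,0,0,4,0,0,0],[1,0,0,4,0,0,0],[1,0,0,2.5,0,0,0],[1,0,0,1.3,0,0,0],[1,0,0,0.4,0,0,0],[1,0,0,0,0,0,0],[0.5,0,0,0,0,0,0],[0.5,0,0,0,0,0,0]]' 25 >/dev/null; python3 g.py 9
```

```text
35.73 [444.61 282.17  25.11] [0.2 0.1 0.6] 64.7 0.0
```

```bash
python3 -m handwheel '[[0.5,0,0,0.55,0,0,0],[0.5,0,0,0,0,0,0],[0.5,0,0,0,0,0,0],[-1,0,0,0,0,0,0],[-1,0,0,0,0,0,0],[-1,0,0,0,0,0,0],[-1,0,0,0,0,0,0],[-1,0,0,0,0,0,0]]' 25 >/dev/null; python3 g.py 9;  python3 -m handwheel '[[0.4,0,0,0,0,0,0],[0.4,0,0,0,0,0,0],[0.4,0,0,0,0,0,-0.121],[0.4,0,0,0,0,0,-0.121],[0.4,0,0,0,0,0,-0.121],[0.4,0,0,0,0,0,-0.121],[0.4,0,0,0,0,0,-0.121],[0.4,0,0,0,0,0,-0.121],[0.4,0,0,0,0,0,-0.121],[0.4,0,0,0,0,0,-0.121],[0.4,0,0,0,0,0,-0.121],[0.4,0,0,0,0,0,-0.121]]' > /dev/null; python3 g.py 9;  python3 -m handwheel '[[0.4,0,0,0,0,0,-0.121],[0.4,0,0,0,0,0,-0.121],[0.4,0,0,0,0,0,-0.119],[0.4,0,0,0,0,0,0],[-1,0,0,0,0,0,0],[-1,0,0,0,0,0,0],[-1,0,0,0,0,0,0],[-1,0,0,0,0,0,0],[-1,0,0,0,0,0,0]]' 60 >/dev/null;python3 -c "
from h import *
st()"
```

```text
36.4 [443.25 281.92  18.22] [-1.4 -0.7  5.7] 36.4 25.0
37.4 [442.9  281.64  17.45] [-1.  -0.4  0.2] 59.6 0.0
t 38.15 p [443.29 281.87  18.11] r [1.7999e+02 2.0000e-02 1.7992e+02] F [-1.1 -0.3  5.6] M [-0.14  0.2  -0.09] gap 35.35 grip 60.2
```

```bash
python3 -m handwheel '[[-1,0,0,-3,0,0,0],[-1,0,0,-4,0,0,0],[-1,0,0,-4,0,0,0],[-1,0,0,-3.4,0,0,0],[-1,-1.06,-3.6,0,0,0,0],[-1,-1.06,-3.6,0,0,0,0],[-1,-1.06,-3.6,0,0,0,0],[-1,-1.06,-3.6,0,0,0,0],[-1,-1.06,-3.6,0,0,0,0],[-1,-1.06,-3.6,0,0,0,0],[-1,-1.06,-3.6,0,0,0,0],[-1,-1.06,-3.6,0,0,0,0]]' >/dev/null; python3 -m handwheel '[[-1,-1.06,-3.6,0,0,0,0],[-1,-1.06,-3.6,0,0,0,0],[-1,-1.06,-3.6,0,0,0,0],[-1,0,0,0,0,0,0],[-1,0,0,0,0,0,0],[-1,0,0,0,0,0,0],[-1,0,0,0,0,0,0]]'>/dev/null; python3 -c "
from h import *
s=st();to(560.2,-115.6,153)"
```

```text
t 39.73 p [ 559.31 -113.22  161.24] r [ 1.7996e+02 -5.0000e-02 -1.7997e+02] F [-0.3 -0.3 -0.1] M [-0.03  0.04 -0.  ] gap 35.07 grip 60.3
cm [-0.09  -0.239  0.823] norm 0.86
```

```bash
python3 -m handwheel '[[-1,-0.08,-0.17,0.4,0,0,0],[-1,0,0,0.3,0,0,0],[-1,0,0,0,0,0,0],[-1,0,0,0,0,0,0],[-1,0,0,0,0,0,0],[-1,0,0,0,0,0,0]]' >/dev/null; python3 g.py 2;python3 -c "
from h import *
to(560.2,-115.6,153)"
```

```text
40.23 [ 560.63 -115.74  154.91] [ 0.2 -0.3 -0.9] 35.1 60.3
cm [0.043 0.014 0.191] norm 0.2
```

```bash

python3 -m handwheel '[[-1,0.03,0.01,0.15,0,0,0],[-1,0,0,0.15,0,0,0]]' >/dev/null && python3 g.py 2.5 &&
python3 -m handwheel '[[-1,0,0,0.1,0,0,0]]' >/dev/null && python3 g.py 2.5 &&
python3 -m handwheel '[[-1,0,0,0.1,0,0,0]]' >/dev/null && python3 g.py 2.5 &&
python3 -m handwheel '[[-1,0,0,0.1,0,0,0]]' >/dev/null && python3 g.py 2.5 &&
python3 -m handwheel '[[-1,0,0,0.1,0,0,0]]' >/dev/null && python3 g.py 2.5 &&
python3 -m handwheel '[[-1,0,0,0.1,0,0,0]]' >/dev/null && python3 g.py 2.5 &&
python3 -m handwheel '[[-1,0,0,0.1,0,0,0]]' >/dev/null && python3 g.py 2.5 &&
python3 -m handwheel '[[-1,0,0,0.1,0,0,0]]' >/dev/null && python3 g.py 2.5 &&
python3 -m handwheel '[[-1,0,0,0.15,0,0,0],[-1,0,0,0.15,0,0,0]]' >/dev/null && python3 g.py 9 &&
python3 -m handwheel '[[-1,0,0,0.15,0,0,0],[-1,0,0,0.15,0,0,0]]' >/dev/null && python3 g.py 9 &&
python3 -m handwheel '[[-1,0,0,0.15,0,0,0],[-1,0,0,0.15,0,0,0]]' >/dev/null && python3 g.py 9 &&
python3 -m handwheel '[[-1,0,0,0.15,0,0,0],[-1,0,0,0.15,0,0,0]]' >/dev/null && python3 g.py 9 &&
python3 -m handwheel '[[-1,0,0,0.15,0,0,0]]' >/dev/null && python3 g.py 9 &&
python3 -m handwheel '[[-1,0,0,0.15,0,0,0]]' >/dev/null && python3 g.py 9 &&
python3 -m handwheel '[[-1,0,0,0.15,0,0,0]]' >/dev/null && python3 g.py 9 &&
python3 -m handwheel '[[-1,0,0,0.15,0,0,0]]' >/dev/null && python3 g.py 9
```

```text
40.4 [ 560.38 -115.84  151.88] [-0.7  0.  -0.7] 35.1 60.3
40.48 [ 560.18 -115.83  150.56] [0.6 0.  0. ] 35.2 60.3
40.57 [ 560.14 -115.87  149.54] [ 0.3 -0.2 -0.4] 35.3 60.3
40.65 [ 560.19 -115.88  148.59] [-0.1  0.1 -1. ] 35.0 60.3
40.73 [ 560.23 -115.86  147.61] [ 0.6 -0.8 -1.1] 34.9 60.3
40.82 [ 560.24 -115.86  146.63] [ 0.2 -0.5 -0.7] 35.2 60.3
40.9 [ 560.25 -115.82  145.65] [-0.  -0.3 -0.4] 34.9 60.3
40.98 [ 560.24 -115.84  144.67] [ 0.   0.4 -0.8] 35.0 60.3
41.15 [ 560.26 -115.84  141.64] [-0.4  0.5 -0.8] 35.6 60.3
41.32 [ 560.22 -115.81  138.55] [-0.6  0.1 -1.2] 35.4 60.3
41.48 [ 560.23 -115.8   135.56] [ 0.   0.  -1.4] 34.8 60.3
41.65 [ 560.26 -115.84  132.6 ] [-1.   0.2 -0.8] 35.5 60.3
41.73 [ 560.23 -115.81  131.11] [ 0.7  1.5 -0.3] 35.1 60.3
41.82 [ 560.26 -115.8   129.64] [ 0.6  0.3 -0.1] 35.0 60.4
41.9 [ 560.41 -115.78  128.31] [-0.7  0.1  2.2] 35.1 60.7
41.98 [ 560.62 -115.85  127.14] [0.2 1.9 2.9] 35.1 60.6
```

```bash

python3 -m handwheel '[[-1,0,0,0.15,0,0,0]]' >/dev/null && python3 g.py 8 &&
python3 -m handwheel '[[-1,0,0,0.15,0,0,0]]' >/dev/null && python3 g.py 8 &&
python3 -m handwheel '[[-1,0,0,0.1,0,0,0]]' >/dev/null && python3 g.py 8 &&
python3 -m handwheel '[[-1,0,0,0.1,0,0,0]]' >/dev/null && python3 g.py 8 &&
python3 -m handwheel '[[-1,0,0,0.05,0,0,0]]' >/dev/null && python3 g.py 8 &&
python3 -m handwheel '[[-1,0,0,0.05,0,0,0]]' >/dev/null && python3 g.py 8 &&
python3 -m handwheel '[[-1,0,0,0.05,0,0,0]]' >/dev/null && python3 g.py 8 &&
python3 -m handwheel '[[-1,0,0,0.05,0,0,0]]' >/dev/null && python3 g.py 8 &&
python3 -m handwheel '[[-1,0,0,0.05,0,0,0]]' >/dev/null && python3 g.py 8 &&
python3 -m handwheel '[[-1,0,0,0.05,0,0,0]]' >/dev/null && python3 g.py 8 &&
python3 -m handwheel '[[-1,0,0,0.05,0,0,0]]' >/dev/null && python3 g.py 8 &&
python3 -m handwheel '[[-1,0,0,0.05,0,0,0]]' >/dev/null && python3 g.py 8 &&
python3 -m handwheel '[[-1,0,0,0.05,0,0,0]]' >/dev/null && python3 g.py 8 &&
python3 -m handwheel '[[-1,0,0,0.05,0,0,0]]' >/dev/null && python3 g.py 8
python3 -m handwheel '[[-1,0,0,0,0,0,0]]' >/dev/null; python3 g.py 8 
```

```text
42.07 [ 560.63 -115.88  125.64] [0.3 0.3 2.6] 35.1 60.6
42.15 [ 560.58 -115.86  124.  ] [0.6 0.1 2.2] 35.0 60.7
42.23 [ 560.46 -115.86  122.85] [0.6 0.8 2.6] 34.8 60.7
42.32 [ 560.42 -115.83  121.85] [0.5 0.5 2.2] 34.9 60.7
42.4 [ 560.34 -115.82  121.25] [0.4 0.2 2.6] 35.3 60.7
42.48 [ 560.32 -115.83  120.81] [-0.3 -0.   2.6] 35.0 60.7
42.57 [ 560.29 -115.84  120.3 ] [-0.5  1.2  4.6] 35.1 60.8
42.65 [ 560.33 -115.84  120.12] [-1.4  1.1  8.1] 34.9 61.2
42.73 [ 560.33 -115.82  120.21] [-0.5  1.8  6.1] 34.9 61.0
```

```bash
python3 -m handwheel '[[1,0,0,0,0,0,0],[1,0,0,0,0,0,0],[1,0,0,0,0,0,0],[1,0,0,-3,0,0,0],[1,0,0,-4,0,0,0],[1,0,3,-3,0,0,0],[1,0,4,0,0,0,0],[1,0,4,0,0,0,0],[1,0,4,0,0,0,0],[1,0,0,0,0,0,0],[1,0,0,0,0,0,0]]'; python3 - <<'E'
from h import *
t=snapshot("scene");cv2.imwrite('pics/s6.png',cv2.resize(t['image'][180:280,240:370,::-1],None,fx=6,fy=6,interpolation=cv2.INTER_CUBIC)[:600,:780])
E
```

```text
time: 43.65
tool_pos: [559.9, 35.8, 218.9]
tcp_rot: [180.0, -0.0, -179.8]
ft_force: [-0.6, -0.6, -0.5]
finger_gap: 85.7
grip_force: 0.0
```

View pics/s6.png

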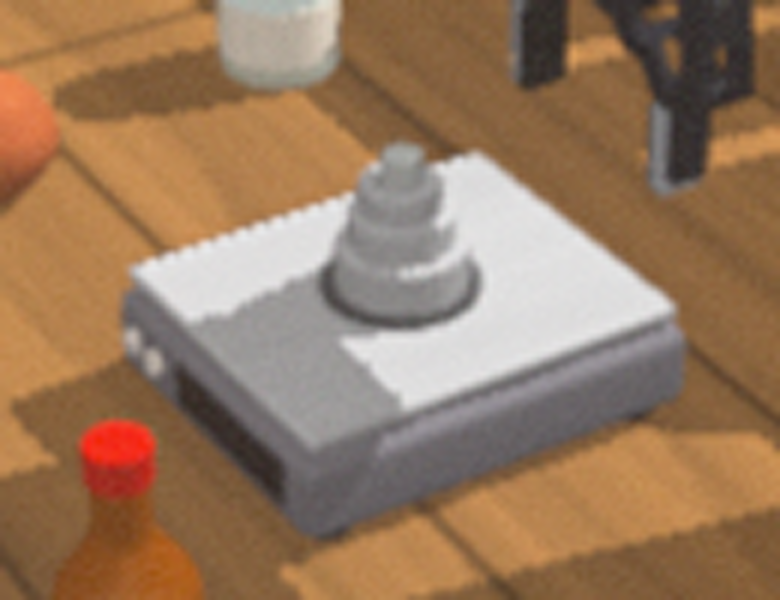

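The crop shows all three rings stacked tight and level at about (402,240). The arbor tip is clear above them, and the gripper is away from everything.

```bash
python3 -c "
from bench import *
print(hand_in())"
```

```text
the job is handed in; nothing more can be done
None
```

I threaded the large, medium and small rings onto the arbor in that order, pushed each down to a firm stop, and handed the job in at about 44 s with an estimated peak scale load of under 20 N; the judge's verdict was not shown.

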